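# Open a loaded parts tote for unloading and hold its gate

## Robot

A 6-joint arm with a two-finger parallel gripper is mounted at the origin on a cart in front of the work surface, level with it; the furniture and walls round the work are solid. World frame = base frame: x ahead of the robot, y to its left, z up, the work surface at z = 0. Lengths are in m, angles in rad, forces in N, time in s.
With the tool pointing down it reaches from about 0.3 to 0.75 m from the base axis. Payload 8.5 kg.
Tool frame: the origin (TCP) lies at the very end of the fingers, on their centre line; the grasp point (between the pads) lies 19 mm behind it; z points along the fingers, y is the line along which they close (so a half turn about z gives the same grasp; the last joint's range is limited). The gripper opens to 85 mm and grips with 20 to 120 N. Pads are 22 mm wide; open, the fingers measure 114 mm over their backs; the gripper's body (76 mm by 85 mm) begins 54 mm behind the grasp point. The pads swing forward as they close: fully open they stand 13 mm farther back than shut.
Start: joints at [-1.456, 0.381, 1.297, -0, 1.464, -0.215], TCP at [0.178, -0.52, 0.211] pointing down, gripper open.
Joint ranges: [-3.11, 3.11], [-0.89, 2.33], [0.22, 2.48], [-1.42, 4.56], [0.17, 2.85], [-2.88, 2.88]. Speed limits (rad/s): [2.39, 2.39, 3.14, 3.14, 3.14, 3.14].

## Interface

Orientations are given as a unit quaternion [w, x, y, z].
In Python, from cell import ctrl gives the robot as it stands. The module is installed in compiled form; this text tells all that it offers.
- The arm moves only by the tool servo_tool, never from a script. Its argument "plan" is a list of rows, each a list of 6 numbers: the shift along the world's x, y, z in cm, then the turn, a rotation vector about the world's x, y, z in rad. A call has 1 to 8 rows; each row shifts and turns the commanded pose from where the row before left it; what a row does not reach is not made up. A row lasts 1/8 s, in which the tool goes at most 62.5 mm and 10.7 degrees, less where a joint would pass 70% of its speed; a pose out of reach is approached as far as the arm can. A call is refused whole if a number of a shift passes 6.25 or a number of a turn 0.188, either way. A call with a gripper value outside its range is refused whole. "hand" is the finger opening in cm, from 0 to 8.54, set as the call begins (left out, the last holds). The fingers move at their own pace and stop on an object; the grip force is fixed at half the most. Time passes only in rows, so rows that do not move let the fingers close. It gives the time, the measured TCP pose, the force, the opening and the grip force at its end, in the units of the state.
- ctrl.observe(): the state, without advancing time (a new reading comes with each control period).
- ctrl.camera(name): name is "side" or "top" or "wrist"; returns (picture, depth): 400x640x3 uint8, red, green, blue; 400x640 float32, m along the optical axis (not along the pixel's ray), 0 where there is no reading.
- ctrl.camera_model(name): a dict with "K" (3x3 intrinsics, pixels), "D" ([k1, k2, p1, p2, k3] as OpenCV has them; the pictures are not rectified), "R" (3x3) and "t" (3): a world point X has camera coordinates R X + t. Camera axes: x right, y down, z forward; pixel columns grow to the right and rows downward; lengths in m; the calibration is good to about 2 mm. A picture is of the moment at which its call begins: read the wrist's pose just before it. camera_model takes no time and is no camera call; for the wrist camera it gives the pose at the moment of the call.
- ctrl.finish_job(): hands the job in; it is judged then, once.
The state is a dict: "time": time; "joint_pos": joint angles; "dq": joint speeds; "tau": joint torques, N m; "tcp_pos": TCP position; "tcp_rot": TCP orientation; "ft_force": force on the tool from outside, world axes, zero at the start; "moment": the same for the moment, N m; "finger_gap": opening from 0.0 (shut) to 1.0 (fully open); "grasp_force": force on a finger pad.
Only numpy, scipy, OpenCV 4.12 (cv2) and the standard library are available. Lean on these libraries where they do the work, as an engineer would, in place of code of your own. Each camera call takes 0.05 s, during which the arm holds its last target. There are 200 camera calls.

## Task

The parts tote on the bench has just been loaded: press its top lid fully shut. Then release the front gate by squeezing its two catches fully together, first the one nearer the gate's hinge and only then the outer one, and swing the gate by its upright post past the click of its detent until it stands about square to the tote's front. Finish while still holding the post with the gate wide open, because the gate springs back if let go; leave the relay and the jar beside the tote where they stand.

Things in the scene. Friction and masses are not known exactly. Their poses are not given: they have to be found in the camera images.
- tote: Grey open-fronted parts tote, 190 deep (x) x 230 wide (y) x 100 mm high, fixed on a 20 mm wooden base board (250 mm wide, x = -123 to 197 mm). Origin on the worktop under the middle of its front (gate) plane; +x into the tote, +y to the gate's hinge end, z up (the tote axes used below). A steel latch rail, top at z = 120 mm, at x = 5 to 65 mm; an apron plate in front (top at z = 26 mm) carries the detent, a sprung ball.
- lid_hinge (a point): Middle of the lid's hinge axis, at tote x = 188, z = 123 mm; the axis runs along tote y. The point turns with the lid.
- lid_edge (a point): Middle of the free front edge of the grey sheet lid (215 mm wide, 115 mm from hinge to free edge, 4 mm thick; this point is in mid-thickness). Shut, it lies level at tote x = 73, z = 123 mm.
- lid (a joint): Lid angle, rad: 0 = shut level, grows as the free edge rises. A stiff hinge keeps it where it is left (about 1 to 2 N at the free edge pushes it down). Starts at 0.5 to 1.0.
- hinge_catch_mid (a point): Catch nearer the hinge: two dark upright lugs facing each other along tote y, each 30 (x) x 8 (y) x 36 mm high, standing on the rail (z = 120 to 156 mm). Point fixed to the tote at x 35, y 46, z 138 mm: midway between the unsqueezed lugs, half-way up. Over their outer faces: 42 mm unsqueezed, 32 squeezed. The -y lug is fixed; the +y lug slides 10 mm to it, moving its claw off the gate's ear.
- outer_catch_mid (a point): The same point of the other, identical catch at the gate's free end (tote y = -54 mm).
- hinge_catch (a joint): Travel of the hinge-side catch's sliding lug, m: 0 = locked, 0.010 = fully squeezed (stop). About 4 N of friction; it stays where it is left. It frees the gate from 0.007.
- outer_catch (a joint): The same for the outer catch.
- gate_hinge (a point): On the gate's upright hinge axis (tote x = 0, y = 100 mm), at z = 120 mm.
- post_grip (a point): Grip point on the gate's upright round post, 14 mm diameter, free from z = 85 to 153 mm, round to grip from any side; the point is on its axis at z = 137 mm. With the gate shut it lies at tote x = -40, y = 0 mm: 100 mm from the hinge along the gate and 40 mm in front of it.
- gate_post: The post itself: a sleeve that turns freely on its pin on the gate, so the gripper need not turn with the gate; same axis, origin at z = 115 mm.
- gate (a joint): Gate angle, rad: 0 = shut, grows as the free end (-y end) swings out to tote -x about the upright hinge (clockwise from above); stop at 1.70. Locked by both catches. A spring pulls it shut (2.5 N at the post when wide); the detent resists from about 0.6 to 0.75 (about 5 N at the post); let go beyond it, the gate falls back to about 0.85.
- relay: Bystander: relay with an orange cap, 21x28x39 mm, standing beside the tote; origin under its centre.
- jar: Bystander: small screw-top jar, 53 mm across, 64 mm high, standing beside the tote; origin under its centre.

How it is judged:
On the way, in this order (a step that is already met when the one before it is completed fails the run):
1. lid pressed shut (value of joint lid below 0.06 rad), for 0.2 s.
2. hinge-side catch squeezed fully (value of joint hinge_catch above 0.0075 m), for 0.1 s.
3. outer catch squeezed fully (value of joint outer_catch above 0.0075 m), for 0.1 s.
4. gate swung past its detent (value of joint gate above 1 rad), for 0.1 s.
At the end, for the whole second after the job is handed in: The gripper still holds the post (over 0.5 N between fingers and post), the gate is still (under 0.1 rad/s) and wide (over 1.25 rad), the lid is shut (under 0.06 rad) and both catches are squeezed (over 7.5 mm) (value of joint lid below 0.06 rad and value of joint each of hinge_catch, outer_catch above 0.0075 m and value of joint gate above 1.25 rad and velocity of joint gate between -0.1 and 0.1 rad/s and contact force between the fingers and gate_post above 0.5 N); the arm keeps its last pose, push and grip.
It fails at once if the outer catch is squeezed before the hinge-side one (value of joint outer_catch above 0.005 m and value of joint hinge_catch below 0.006 m).
It fails at once if the relay is displaced (distance of relay from where it was at the start of the episode above 0.03 m).
It fails at once if the jar is displaced (distance of jar from where it was at the start of the episode above 0.03 m).
It also fails if it takes over 61 s, if anything falls off the work surface, if the arm or the gripper's body presses on something with over 40 N, if the wrist force passes 120 N, or if a joint passes its speed limit or range.

## Working session

There is one attempt and no reset: what is moved stays moved. The work goes in short steps, Python scripts to look and compute and a tool call to move; the robot and the scene stay as the last step left them, time stands still between calls to the robot, and variables do not carry over. Pictures are saved under pics/ and viewed, at most 10 in all, crops included, and the job is handed in when it is done.

Besides the shell and the picture viewer there is one more tool, called as a command line: name --pt "numbers of a row" for each row, then --argument value for the rest. servo_tool: Moves the arm, as the interface text tells. Its arguments: {"type":"object","properties":{"plan":{"type":"array","items":{"type":"array","items":{"type":"number"}}},"hand":{"type":"number"}},"required":["plan"]}

```bash
mkdir -p pics; cat > h.py <<'E'
import numpy as np,cv2
from cell import ctrl
def cast(cam,uv,m=None,z=None,depth=None):
    m=m or ctrl.camera_model(cam)
    n=cv2.undistortPoints(np.array([[uv]],float),np.array(m["K"]),np.array(m["D"]))[0,0]
    R=np.array(m["R"]);t=np.array(m["t"]);d=R.T@np.array([n[0],n[1],1.]);c=-R.T@t
    return c+d*(depth if depth is not None else (z-c[2])/d[2])
E
python3 - <<'E'
from h import *
s=ctrl.observe();print(s["time"],s["tcp_pos"],s["tcp_rot"],s["finger_gap"])
for c in("side","top"):
    p,d=ctrl.camera(c);cv2.imwrite(f"pics/{c}0.png",p[:,:,::-1]);np.save(f"{c}0.npy",d)
    m=ctrl.camera_model(c);print(c,(-np.array(m["R"]).T@m["t"]).round(3),np.round(m["R"],2).tolist())
E
```

```text
0.0 [ 0.17808209 -0.5200134   0.21000527] [-7.56639215e-04  9.86432760e-01  1.64164050e-01  4.07770964e-05] 0.9971322379950479
side [0.453 0.632 0.627] [[-0.95, -0.31, -0.02], [-0.18, 0.6, -0.78], [0.25, -0.74, -0.62]]
top [ 0.532 -0.018  1.08 ] [[-0.02, -1.0, -0.02], [-0.99, 0.02, -0.13], [0.13, 0.02, -0.99]]
```

View pics/top0.png

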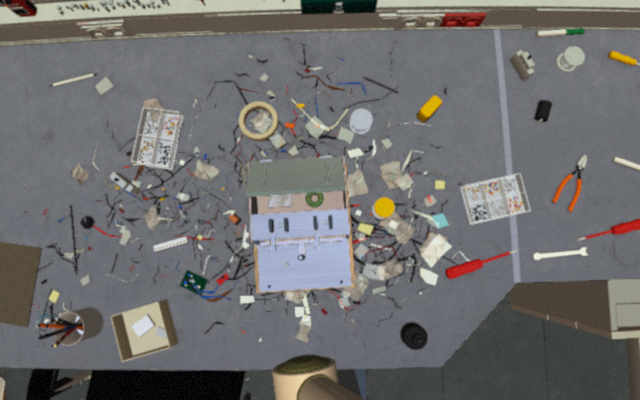

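View pics/side0.png

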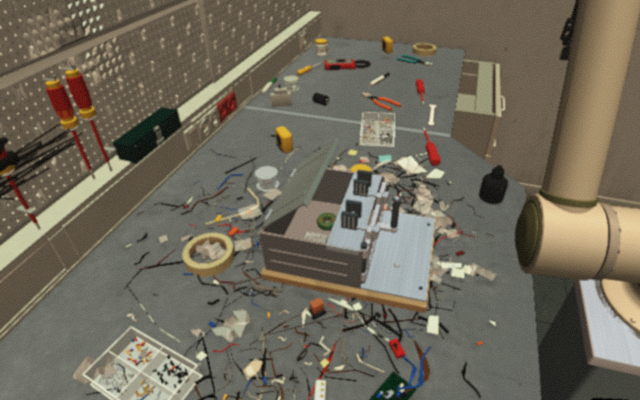

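The gate side of the tote faces the robot. In the top view the lugs are at about (270,225), (284,225), (316,223) and (329,222). The post is at about (302,257) and the lid spans rows 157–194. The jar (yellow lid) is at about (384,208), and the relay looks to be at about (317,306) in the side view.

```bash
python3 - <<'E'
from h import *
p=cv2.imread("pics/top0.png");d=np.load("top0.npy")
cv2.imwrite("pics/crop0.png",cv2.resize(p[145:305,225:405],None,fx=4,fy=3.75*4/3.75,interpolation=cv2.INTER_CUBIC)[:600])
g=p[205:275,255:345].max(2);n,l,st,ce=cv2.connectedComponentsWithStats((g<85).astype(np.uint8))
for i in range(1,n):
    if st[i,4]>8: print(st[i],(ce[i]+[255,205]).round(1),cast("top",ce[i]+[255,205],z=.156).round(4))
print("side orange",cast("side",(317,304),z=.035).round(3),"jar",cast("top",(384,208),z=.064).round(3),"post",cast("top",(301,257),z=.153).round(3))
def dp(u,v): return cast("top",(u,v),depth=float(d[v,u])).round(4)
for u,v in [(265,180),(335,178),(297,165),(297,185),(297,190),(270,240),(330,240),(302,257),(277,225),(384,208)]: print((u,v),dp(u,v))
E
```

```text
[ 0  0  2  9 18] [255.5 209. ] [0.6302 0.1336 0.156 ]
[16 15  2 12 24] [271.5 225.5] [0.5926 0.0979 0.156 ]
[30 14  3 12 19] [286.4 224.6] [0.5941 0.0647 0.156 ]
side orange [0.617 0.217 0.035] jar [ 0.636 -0.166  0.064] post [0.522 0.033 0.153]
(265, 180) [0.692  0.1095 0.1753]
(335, 178) [ 0.6926 -0.0448  0.1791]
(297, 165) [0.7314 0.0405 0.1412]
(297, 185) [0.6774 0.0382 0.1875]
(297, 190) [0.6643 0.0374 0.2016]
(270, 240) [0.5645 0.118  0.0268]
(330, 240) [ 0.5593 -0.0318  0.118 ]
(302, 257) [0.5221 0.0311 0.1542]
(277, 225) [0.5958 0.0895 0.1217]
(384, 208) [ 0.6361 -0.166   0.066 ]
```

View pics/crop0.png

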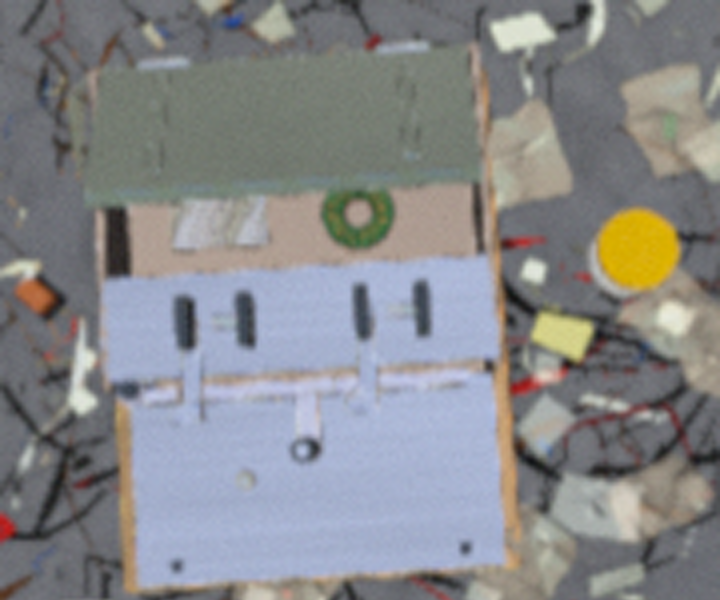

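The crop shows the lug tops at crop (185,320), (245,318), (362,312) and (422,306), and the post at (305,448). The relay (orange) is at (38,296) and the jar at (638,250). The lid is raised by about 0.75 rad.

```bash
python3 - <<'E'
from h import *
c=[(185,320),(245,318),(362,312),(422,306)]
w=[cast("top",(225+u/4,145+v/4),z=.156)[:2] for u,v in c]; w.append(cast("top",(301.2,256.8),z=.153)[:2])
W=np.array(w);T=np.array([[35,63],[35,29],[35,-37],[35,-71],[-40,0]])/1000
A=T-T.mean(0);B=W-W.mean(0);phi=np.arctan2((A[:,0]*B[:,1]-A[:,1]*B[:,0]).sum(),(A*B).sum())
R=np.array([[np.cos(phi),-np.sin(phi)],[np.sin(phi),np.cos(phi)]]);o=W.mean(0)-R@T.mean(0)
print(phi,o,((W-(T@R.T+o))*1000).round(1).tolist()); np.savez("tote.npz",R=R,o=o)
for n,q in dict(lid=(112,0),hc=(35,41),oc=(35,-59),post=(-40,0),jar=None).items() if 0 else [("lid",(112,0)),("hc",(35,41)),("oc",(35,-59)),("post",(-40,0))]: print(n,(R@np.array(q)/1000+o).round(4))
for th in np.arange(0,1.5,.2): 
    q=np.array([-40*np.cos(th)-100*np.sin(th),100+40*np.sin(th)-100*np.cos(th)]);print(round(th,1),(R@q/10+o*100).round(2))
E
```

```text
0.04183169629965668 [0.56110664 0.0350021 ] [[0.3, -1.0], [-0.6, -0.4], [-1.2, 0.6], [0.1, 1.2], [1.4, -0.4]]
lid [0.673  0.0397]
hc [0.5944 0.0774]
oc [ 0.5985 -0.0225]
post [0.5211 0.0333]
0.0 [52.11  3.33]
0.2 [50.17  4.25]
0.4 [48.44  5.53]
0.6 [47.    7.13]
0.8 [45.91  8.98]
1.0 [45.21 11.01]
1.2 [44.93 13.15]
1.4 [45.07 15.29]
```

servo_tool --pt "2.5 3 2 0 0 -0.02" --pt "3.5 4 2 0 0 -0.02" --pt "3.5 4 2 0 0 -0.02" --pt "3.5 4 0 0 0 -0.02" --pt "3.5 4 0 0 0 -0.02" --pt "3.5 4 0 0 0 -0.02" --pt "3.5 4 0 0 0 -0.02" --pt "3.5 4 0 0 0 -0.02" --hand 0

```text
time: 1.1
tcp_pos: [0.449, -0.2088, 0.2704]
tcp_rot: [-0.0, 0.996, 0.084, -0.0]
ft_force: [-0.2, -1.1, 0.5]
finger_gap: 0.002
grasp_force: 0.0
```

servo_tool --pt "3.5 4 0 0 0 -0.02" --pt "3.5 4 0 0 0 -0.02" --pt "3.5 4 0 0 0 -0.02" --pt "3.5 4 0 0 0 -0.02" --pt "3.5 4 0 0 0 -0.02" --pt "3.5 4 0 0 0 -0.03" --pt "2.5 4 0 0 0 0" --pt "0 0 0 0 0 0"

```text
time: 2.1
tcp_pos: [0.6838, 0.0725, 0.2687]
tcp_rot: [-0.0, 1.0, 0.022, -0.001]
ft_force: [-0.5, -1.2, -0.1]
finger_gap: 0.003
grasp_force: 0.0
```

servo_tool --pt "-0.5 -3.3 -2 0 0 0" --pt "0 0 -4 0 0 0" --pt "0 0 -2 0 0 0" --pt "0 0 -2 0 0 0" --pt "0 0 -1.5 0 0 0" --pt "0 0 -1.5 0 0 0" --pt "0 0 -0.7 0 0 0" --pt "0 0 -0.3 0 0 0"

```text
time: 3.1
tcp_pos: [0.6781, 0.0366, 0.1304]
tcp_rot: [0.0, 1.0, 0.02, -0.0]
ft_force: [0.3, -0.3, 1.3]
finger_gap: 0.002
grasp_force: 0.5
```

servo_tool --pt "0 0 -0.3 0 0 0" --pt "0 0 -0.2 0 0 0" --pt "0 0 0 0 0 0"

```text
time: 3.48
tcp_pos: [0.6781, 0.0367, 0.1256]
tcp_rot: [0.0, 1.0, 0.02, 0.0]
ft_force: [-0.3, 0.9, 0.1]
finger_gap: 0.001
grasp_force: 0.0
```

servo_tool --pt "0 0 -0.15 0 0 0" --pt "0 0 -0.15 0 0 0" --pt "0 0 0 0 0 0"

```text
time: 3.85
tcp_pos: [0.6781, 0.0367, 0.1224]
tcp_rot: [-0.0, 1.0, 0.02, -0.0]
ft_force: [-0.1, -0.1, 0.6]
finger_gap: 0.001
grasp_force: 0.0
```

```bash
python3 - <<'E'
from h import *
for c in("side",):
    p,d=ctrl.camera(c);cv2.imwrite("pics/side1.png",cv2.resize(p[120:320,230:470,::-1],None,fx=3,fy=3))
s=ctrl.observe();print(s["ft_force"],s["tcp_pos"])
E
```

```text
[-0.20960505 -0.85719105  0.54096834] [0.67810753 0.0366662  0.12249397]
```

View pics/side1.png

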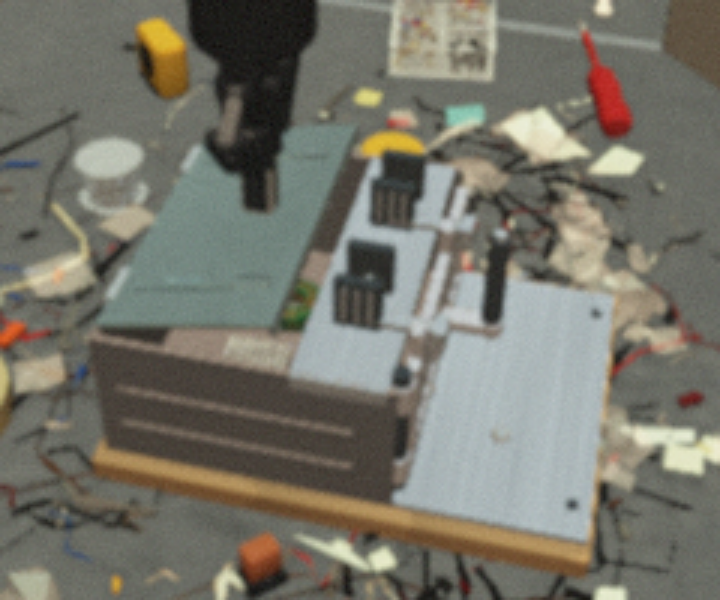

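The lid is nearly down: its edge, at about (280,325), still stands slightly above the wall. I'll press on until the force rises.

servo_tool --pt "0 0 -0.15 0 0 0" --pt "0 0 -0.15 0 0 0" --pt "0 0 0 0 0 0"

```text
time: 4.28
tcp_pos: [0.6781, 0.0367, 0.1194]
tcp_rot: [-0.0, 1.0, 0.02, -0.0]
ft_force: [0.2, -0.2, 0.1]
finger_gap: -0.002
grasp_force: 0.0
```

```bash
python3 - <<'E'
from h import *
p,d=ctrl.camera("side");z=np.load("tote.npz");R,o=z["R"],z["o"]
print(ctrl.observe()["ft_force"])
for x,y in [(300,200),(305,215),(310,205),(316,210),(320,215),(285,220),(330,180),(280,210),(355,215)]:
    w=cast("side",(x,y),depth=float(d[y,x]));print((x,y),(R.T@(w[:2]-o)*1000).round(0),round(w[2]*1000,1))
E
```

```text
[ 0.47423014 -0.66160882 -0.05281424]
(300, 200) [141.  25.] 134.0
(305, 215) [114.  73.] 142.2
(310, 205) [115.  41.] 140.1
(316, 210) [99. 55.] 142.6
(320, 215) [87. 70.] 145.2
(285, 220) [149.  86.] 133.2
(330, 180) [ 98. -40.] 143.7
(280, 210) [170.  57.] 129.3
(355, 215) [23. 67.] 156.6
```

```bash
python3 - <<'E'
from h import *
p,d=ctrl.camera("side");z=np.load("tote.npz");R,o=z["R"],z["o"]
cv2.imwrite("pics/side2.png",cv2.resize(p[130:240,240:400,::-1],None,fx=5,fy=5,interpolation=cv2.INTER_CUBIC))
s=ctrl.observe();print(R.T@(s["tcp_pos"][:2]-o),s["ft_force"])
m=ctrl.camera_model("side");print(cv2.projectPoints(np.array([s["tcp_pos"]]),cv2.Rodrigues(np.array(m["R"]))[0],np.array(m["t"]),np.array(m["K"]),np.array(m["D"]))[0])
for x,y in [(316,178),(316,185),(316,188),(312,188),(320,188),(316,195),(314,195)]:
    w=cast("side",(x,y),depth=float(d[y,x]));print((x,y),p[y,x],(R.T@(w[:2]-o)*1000).round(0),round(w[2]*1000,1))
E
```

```text
[ 0.11699354 -0.0032331 ] [-0.22045824  0.22218443 -0.17388108]
[[[316.11020169 199.04564531]]]
(316, 178) [30 32 29] [104.  31.] 197.0
(316, 185) [21 27 19] [112.   9.] 164.3
(316, 188) [32 31 29] [112.   8.] 156.5
(312, 188) [37 34 33] [120.  10.] 155.9
(320, 188) [95 89 78] [106.   2.] 152.9
(316, 195) [117 136 130] [112.  10.] 141.0
(314, 195) [116 133 128] [116.  10.] 140.1
```

View pics/side2.png

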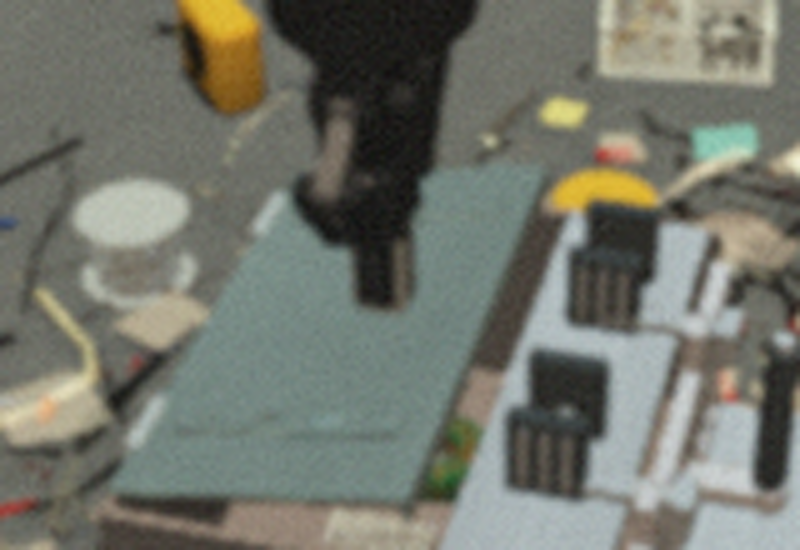

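The finger end sits right at the lid surface, at about (380,305) in the crop. The lid is at about 0.2 rad and it dropped with the last move. I'll keep pressing.

servo_tool --pt "0 0 -0.3 0 0 0" --pt "0 0 -0.3 0 0 0" --pt "0 0 -0.2 0 0 0" --pt "0 0 0 0 0 0"

```text
time: 4.88
tcp_pos: [0.6781, 0.0367, 0.1113]
tcp_rot: [-0.0, 1.0, 0.02, -0.0]
ft_force: [1.3, -0.3, -0.5]
finger_gap: -0.002
grasp_force: 0.0
```

```bash
cat > lid.py <<'E'
from h import *
p,d=ctrl.camera("side");z=np.load("tote.npz");R,o=z["R"],z["o"]
print(ctrl.observe()["ft_force"])
P=[]
for y in range(185,232,3):
  for x in range(270,326,3):
    w=cast("side",(x,y),depth=float(d[y,x]));q=R.T@(w[:2]-o)*1000
    if p[y,x,1]>p[y,x,0]+8 and 85<q[0]<180: P.append([q[0],w[2]*1000])
P=np.array(P);f=np.polyfit(188-P[:,0],P[:,1],1);print(len(P),"angle",np.arctan(f[0]),f)
E
python3 lid.py
```

```text
[ 0.55826733 -0.0007546  -0.46618793]
226 angle 0.08482532418549224 [8.50293603e-02 1.26324818e+02]
```

servo_tool --pt "0 0 -0.3 0 0 0" --pt "0 0 -0.2 0 0 0" --pt "0 0 -0.1 0 0 0" --pt "0 0 0 0 0 0"

```text
time: 5.42
tcp_pos: [0.6781, 0.0367, 0.1055]
tcp_rot: [-0.0, 1.0, 0.02, -0.0]
ft_force: [1.4, -0.1, -0.4]
finger_gap: -0.003
grasp_force: 0.0
```

```bash
python3 lid.py
```

```text
[-0.53610022  0.56030848  0.38915833]
226 angle 0.020346859957729935 [2.03496683e-02 1.26342226e+02]
```

servo_tool --pt "0 0 -0.15 0 0 0" --pt "0 0 -0.1 0 0 0" --pt "0 0 0 0 0 0" --pt "0 0 0 0 0 0"

```text
time: 5.98
tcp_pos: [0.6783, 0.0367, 0.1043]
tcp_rot: [0.0, 1.0, 0.02, 0.001]
ft_force: [-1.8, -0.5, 6.0]
finger_gap: 0.002
grasp_force: 3.5
```

```bash
python3 lid.py
```

```text
[-1.81659906  0.14347932  7.21963363]
228 angle 0.00025890703160399444 [2.58907037e-04 1.26613810e+02]
```

servo_tool --pt "0 0 3 0 0 0" --pt "0 0 4 0 0 0" --pt "-3 1 1 0 0 0" --pt "-3 1.6 0 0 0 0" --pt "-2.4 1.5 0 0 0 0" --pt "0 0 0 0 0 0" --pt "0 0 0 0 0 0" --hand 6

```text
time: 6.9
tcp_pos: [0.5947, 0.0774, 0.1832]
tcp_rot: [0.0, 1.0, 0.02, 0.0]
ft_force: [0.3, 0.4, -0.6]
finger_gap: 0.702
grasp_force: 0.0
```

```bash
python3 - <<'E'
from h import *
s=ctrl.observe();print(s["tcp_pos"],s["finger_gap"])
a=[ctrl.camera(c)[0][:,:,::-1] for c in("wrist","side")]
cv2.imwrite("pics/w1.png",np.vstack([cv2.resize(a[0],(480,300)),cv2.resize(a[1][130:255,250:450],(480,300))]))
E
python3 lid.py
```

```text
[0.59468252 0.07735564 0.18316159] 0.7019415151044329
[ 0.55797703  0.29543629 -0.39771556]
247 angle 0.0013993565494169779 [1.39935746e-03 1.26225744e+02]
```

View pics/w1.png

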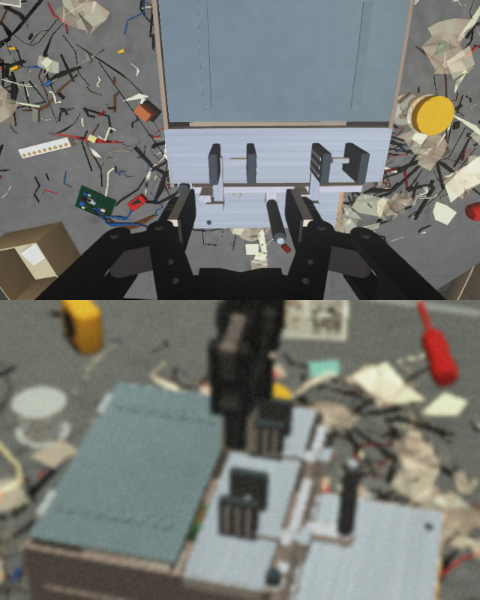

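In the wrist view the fingertips (columns 182 and 298) straddle the hinge catch lugs (columns 214 and 251). The side view shows the lid flat. Next I go down and squeeze.

servo_tool --pt "0 0 -2 0 0 0" --pt "0 0 -2 0 0 0" --pt "0 0 -1.5 0 0 0" --pt "0 0 -1.2 0 0 0" --pt "0 0 -1 0 0 0" --pt "0 0 0 0 0 0"

```text
time: 7.8
tcp_pos: [0.5939, 0.0776, 0.1056]
tcp_rot: [-0.0, 1.0, 0.02, -0.0]
ft_force: [-0.7, 0.3, 0.3]
finger_gap: 0.699
grasp_force: 0.0
```

servo_tool --pt "0 0 0 0 0 0" --pt "0 0 0 0 0 0" --pt "0 0 0 0 0 0" --pt "0 0 0 0 0 0" --pt "0 0 0 0 0 0" --hand 2.9

```text
time: 8.43
tcp_pos: [0.5946, 0.0784, 0.1073]
tcp_rot: [-0.001, 1.0, 0.02, 0.001]
ft_force: [-0.3, 4.5, 5.3]
finger_gap: 0.349
grasp_force: 32.1
```

servo_tool --pt "0 0 0 0 0 0" --pt "0 0 0 0 0 0" --hand 2.0

```text
time: 8.68
tcp_pos: [0.5947, 0.0777, 0.1075]
tcp_rot: [-0.0, 1.0, 0.02, 0.001]
ft_force: [-0.9, -0.2, 6.6]
finger_gap: 0.326
grasp_force: 60.1
```

servo_tool --pt "0 0 0 0 0 0" --pt "0 0 0 0 0 0" --pt "0 0 0 0 0 0" --pt "0 0 3 0 0 0" --pt "0 0 4 0 0 0" --pt "0 0 1 0 0 0" --pt "0 0 0 0 0 0" --hand 6

```text
time: 9.55
tcp_pos: [0.5941, 0.0775, 0.1861]
tcp_rot: [0.0, 1.0, 0.02, 0.0]
ft_force: [-0.1, 0.0, -0.1]
finger_gap: 0.701
grasp_force: 0.0
```

```bash
python3 - <<'E'
from h import *
s=ctrl.observe();print(s["time"],s["tcp_pos"],s["finger_gap"])
p,d=ctrl.camera("wrist");cv2.imwrite("pics/w2.png",cv2.resize(p[150:330,200:540,::-1],None,fx=2.3,fy=2.3,interpolation=cv2.INTER_CUBIC))
np.save("w2.npy",d);import pickle;pickle.dump(ctrl.camera_model("wrist"),open("w2.pkl","wb"))
E
python3 lid.py
```

```text
9.55 [0.59409635 0.07751258 0.18608754] 0.7013242523621087
[0.07242801 0.96664216 0.24198517]
248 angle -0.0008130194235872732 [-8.13019603e-04  1.26312023e+02]
```

View pics/w2.png

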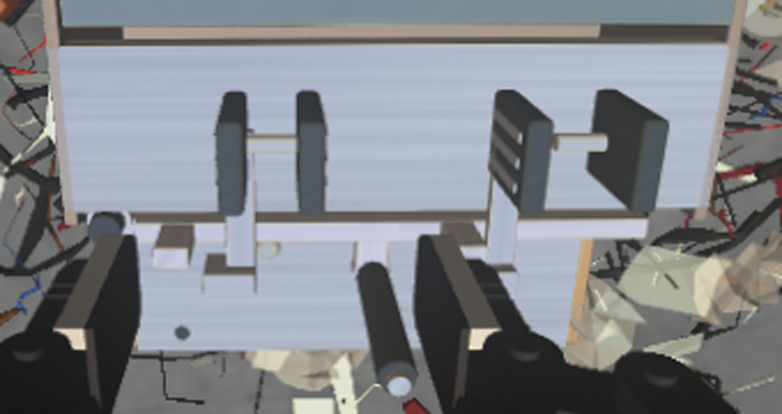

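The hinge catch is squeezed: its lug pitch is 80 px against 114 px for the outer catch (24 mm against 34 mm). Next is the outer catch.

servo_tool --pt "0.1 -3 0 0 0 0" --pt "0.2 -4 0 0 0 0" --pt "0.1 -3 -1 0 0 0" --pt "0 0 -2 0 0 0" --pt "0 0 -2 0 0 0" --pt "0 0 -1.4 0 0 0" --pt "0 0 -1.1 0 0 0" --pt "0 0 0 0 0 0"

```text
time: 10.65
tcp_pos: [0.5978, -0.0222, 0.1104]
tcp_rot: [-0.0, 1.0, 0.02, -0.001]
ft_force: [-0.0, -0.7, 0.5]
finger_gap: 0.7
grasp_force: 0.0
```

servo_tool --pt "0 0 0 0 0 0" --pt "0 0 0 0 0 0" --pt "0 0 0 0 0 0" --pt "0 0 0 0 0 0" --pt "0 0 0 0 0 0" --pt "0 0 0 0 0 0" --pt "0 0 0 0 0 0" --hand 2.2

```text
time: 11.52
tcp_pos: [0.5986, -0.0223, 0.1125]
tcp_rot: [0.0, 1.0, 0.02, 0.001]
ft_force: [-1.5, 0.7, 6.0]
finger_gap: 0.318
grasp_force: 61.0
```

servo_tool --pt "0 0 0 0 0 0" --pt "0 0 0 0 0 0" --pt "0 0 0 0 0 0" --pt "0 0 3 0 0 0" --pt "0 0 4 0 0 0" --pt "0 0 0.6 0 0 0" --pt "0 0 0 0 0 0" --hand 6

```text
time: 12.4
tcp_pos: [0.598, -0.0224, 0.1868]
tcp_rot: [0.0, 1.0, 0.02, -0.0]
ft_force: [-0.2, 0.4, -1.1]
finger_gap: 0.707
grasp_force: 0.0
```

```bash
python3 - <<'E'
from h import *
s=ctrl.observe();print(s["time"],s["tcp_pos"],s["finger_gap"])
p,d=ctrl.camera("wrist");cv2.imwrite("pics/w3.png",cv2.resize(p[130:350,120:480,::-1],None,fx=2.2,fy=2.2,interpolation=cv2.INTER_CUBIC))
E
python3 lid.py
```

```text
12.4 [ 0.59797497 -0.0224394   0.18682553] 0.7066201410891639
[0.22776846 0.26319644 0.00850254]
247 angle 0.003567868481164925 [3.56788362e-03 1.26064321e+02]
```

View pics/w3.png

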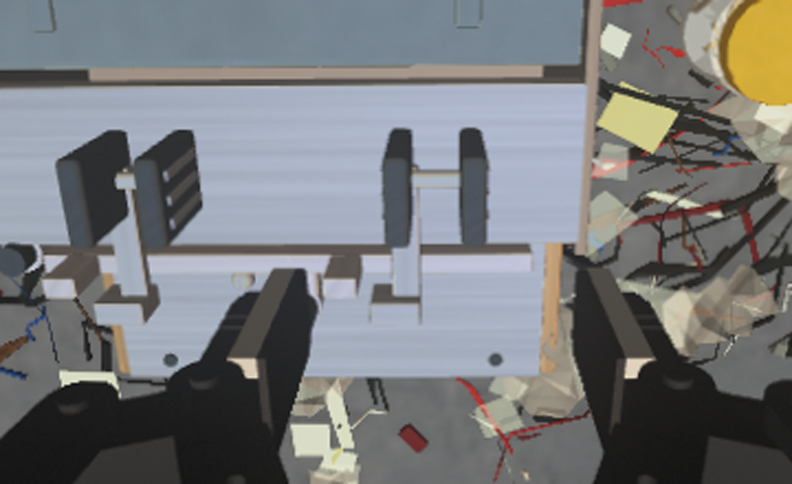

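Both catches are squeezed (lug pitches about 76 px each). Now the post.

servo_tool --pt "-2.7 2 0 0 0 0" --pt "-3 2 0 0 0 0" --pt "-2 1.6 -1 0 0 0" --pt "0 0 -2 0 0 0" --pt "0 0 -2 0 0 0" --pt "0 0 -2 0 0 0" --pt "0 0 -1.2 0 0 0" --pt "0 0 0 0 0 0"

```text
time: 13.5
tcp_pos: [0.5206, 0.0337, 0.1042]
tcp_rot: [-0.0, 1.0, 0.02, -0.001]
ft_force: [-0.0, 0.4, 0.2]
finger_gap: 0.703
grasp_force: 0.0
```

servo_tool --pt "0 0 0 0 0 0" --pt "0 0 0 0 0 0" --pt "0 0 0 0 0 0" --pt "0 0 0 0 0 0" --pt "0 0 0 0 0 0" --pt "0 0 0 0 0 0" --pt "0 0 0 0 0 0" --hand 0.4

```text
time: 14.38
tcp_pos: [0.5213, 0.0346, 0.1059]
tcp_rot: [-0.001, 1.0, 0.02, 0.001]
ft_force: [0.4, 5.9, 3.6]
finger_gap: 0.14
grasp_force: 58.4
```

servo_tool --pt "-0.97 0.42 0 0 0 0" --pt "-0.97 0.5 0 0 0 0" --pt "-0.87 0.62 0 0 0 0" --pt "-0.86 0.66 0 0 0 0" --pt "0 0 0 0 0 0"

```text
time: 15.0
tcp_pos: [0.4843, 0.0563, 0.1058]
tcp_rot: [-0.0, 1.0, 0.02, 0.001]
ft_force: [4.2, 3.0, 5.0]
finger_gap: 0.141
grasp_force: 58.7
```

servo_tool --pt "-0.74 0.78 0 0 0 0" --pt "-0.7 0.82 0 0 0 0" --pt "-0.57 0.9 0 0 0 0" --pt "-0.52 0.95 0 0 0 0" --pt "0 0 0 0 0 0"

```text
time: 15.62
tcp_pos: [0.4589, 0.0905, 0.1058]
tcp_rot: [0.0, 1.0, 0.02, 0.001]
ft_force: [1.1, 1.3, 8.8]
finger_gap: 0.139
grasp_force: 59.6
```

servo_tool --pt "-0.38 1.0 0 0 0 0" --pt "-0.32 1.03 0 0 0 0" --pt "-0.17 1.07 0 0 0 0" --pt "-0.11 1.07 0 0 0 0" --pt "0.04 1.07 0 0 0 0" --pt "0.1 1.07 0 0 0 0" --pt "0.17 0.7 0 0 0 0" --pt "0 0 0 0 0 0"

```text
time: 16.62
tcp_pos: [0.4513, 0.1602, 0.1057]
tcp_rot: [0.001, 1.0, 0.02, -0.001]
ft_force: [-4.1, -2.3, 12.1]
finger_gap: 0.144
grasp_force: 59.9
```

```bash
python3 - <<'E'
from h import *
s=ctrl.observe();print(s["time"],s["tcp_pos"],s["ft_force"],s["finger_gap"],s["grasp_force"])
z=np.load("tote.npz");q=z["R"].T@(s["tcp_pos"][:2]-z["o"])*1000;print(q)
v=q-[0,100];print("theta",np.arctan2(-v[0],-v[1])-np.arctan2(40,100),np.hypot(*v))
a=ctrl.camera("top")[0][145:305,225:405,::-1];b=ctrl.camera("side")[0][130:290,260:440,::-1]
cv2.imwrite("pics/end.png",cv2.resize(np.hstack([a,b]),None,fx=2.2,fy=2.2))
E
python3 lid.py
```

```text
16.625 [0.4512705  0.16020925 0.10573931] [-4.11272403 -2.33367574 12.10576715] 0.14436777931479086 59.91799771785736
[-104.50395136  129.69091006]
theta 1.467108362732129 108.63989133682081
[-4.33261515 -1.63324101 12.4363608 ]
246 angle 0.001099378191859698 [1.09937863e-03 1.26297186e+02]
```

View pics/end.png

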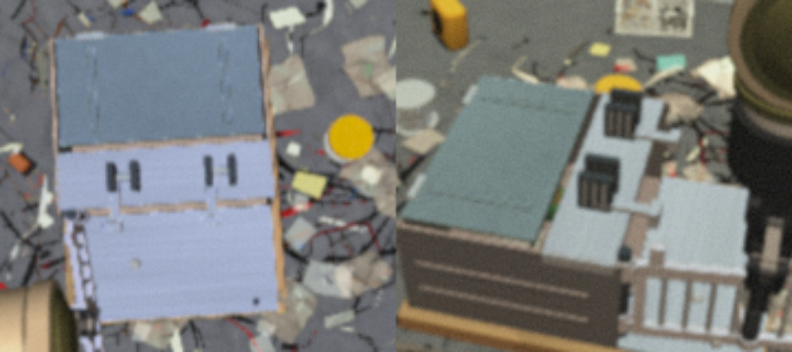

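The gate stands about square to the tote's front (about 1.47 rad) with the post gripped at 60 N. The lid is flat, both catches are squeezed, and the relay and jar haven't moved.

servo_tool --pt "0 0 0 0 0 0" --pt "0 0 0 0 0 0" --pt "0 0 0 0 0 0" --pt "0 0 0 0 0 0"

```text
time: 17.27
tcp_pos: [0.4511, 0.1598, 0.1057]
tcp_rot: [0.001, 1.0, 0.02, -0.001]
ft_force: [-4.6, -0.8, 13.3]
finger_gap: 0.142
grasp_force: 59.9
```

```bash
python3 -c "
from cell import ctrl
print(ctrl.finish_job())"
```

```text
the job is handed in; nothing more can be done
None
```

I handed the job in at about 17 s with the lid shut, the hinge-side then the outer catch squeezed, and the gate held by its post at about 1.47 rad; the relay and jar look unmoved, but the hand-in returned no verdict, so success is by my own measurements.

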